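Unclamp and nest the brass clock bridges

ROBOT

A 6-joint arm with a two-finger parallel gripper is mounted at the origin on the work surface; the furniture and walls round the work are solid. World frame = base frame: x ahead of the robot, y to its left, z up, the work surface at z = 0. Lengths are in mm, angles in rad, forces in N, time in s.
With the tool pointing down it reaches from about 350 to 775 mm from the base axis. Payload 7.3 kg.
Tool frame: the origin (TCP) lies midway between the tips of the shut fingers; the grasp point (between the pads) lies 19 mm behind it; z points along the fingers, y is the line along which they close (so a half turn about z gives the same grasp; the last joint's range is limited). The gripper opens to 92 mm and grips with 3 to 60 N. Pads are 19 mm wide; open, the fingers measure 130 mm over their backs; the gripper's body (75 mm by 190 mm) begins 47 mm behind the grasp point.
Start: joints at [1.029, 0.342, 1.524, -0, 1.275, -0.146], TCP at [202.399, 484.437, 226.741] pointing down, gripper open.
Joint ranges: [-2.53, 2.53], [-0.77, 2.02], [0.04, 2.7], [-1, 4.14], [0.28, 2.66], [-3.11, 3.11]. Speed limits (rad/s): [2.57, 2.57, 3.14, 3.14, 3.14, 3.14].

INTERFACE

Orientations are given as [roll, pitch, yaw] about the fixed x, y, z axes, in that order (R = Rz(yaw) Ry(pitch) Rx(roll)).
In Python, from plant import * gives the robot as it stands.
- The arm moves only by the tool step_arm, never from a script. Its argument "deltas" is one flat list of numbers, 5 for each row, row after row: the shift along the world's x, y, z in mm, then the turn about the world's z in degrees, then the finger opening in mm, from 0 to 91.8. In form: [tx, ty, tz, turn, gripper, tx, ty, tz, turn, gripper, ...]. A call has exactly 10 rows; each row shifts and turns the commanded pose from where the row before left it; what a row does not reach is not made up. A row lasts 1/8 s, in which the tool goes at most 62.5 mm and 10.7 degrees, less where a joint would pass 70% of its speed; a pose out of reach is approached as far as the arm can. A call is refused whole if a number of a shift passes 62.5 or a number of a turn 10.7, either way. A call with a gripper value outside its range is refused whole. The fingers move at their own pace and stop on an object; the grip force is fixed at half the most. Time passes only in rows, so rows that do not move let the fingers close, or fill a call up. It gives the time, the measured TCP pose, the force, the opening and the grip force at its end, in the units of the state.
- get_obs(): the state, without advancing time (a new reading comes with each control period).
- capture(name): name is "scene" or "top"; returns the picture (400x640x3 uint8, red, green, blue); there is no depth.
- camera_params(name): a dict with "mtx" (3x3 intrinsics, pixels), "rvec" (rotation vector, rad) and "tvec" (3), from world to camera coordinates, as OpenCV has them. Camera axes: x right, y down, z forward; pixel columns grow to the right and rows downward; lengths in mm; the calibration is good to about 2 mm. A picture is of the moment at which its call begins. camera_params takes no time and is no camera call.
- close_job(): hands the job in; it is judged then, once.
The state is a dict: "time": time; "joint_positions": joint angles; "dq": joint speeds; "tau": joint torques, N m; "tool_pos": TCP position; "tcp_rot": TCP orientation; "contact_force": force on the tool from outside, world axes, zero at the start; "moment": the same for the moment, N m; "grip_width": finger opening in mm; "finger_force": force on a finger pad.
Only numpy, scipy, OpenCV 4.12 (cv2) and the standard library are available. Lean on these libraries where they do the work, as an engineer would, in place of code of your own. Each camera call takes 0.05 s, during which the arm holds its last target. There are 200 camera calls.

TASK

Take the three brass clock bridges and lay each one flat, jewel side up, in the wooden nest made for its length. The longest is still held in the blue drilling fixture: first swing the toggle clamp's arm up by its red ball and right over past upright, so that it stays open, and then lift the bridge out. Leave the dark grey steel bridge and the brown oil bottle where they are.

Things in the scene. Friction and masses are not known exactly. Their poses are not given: they have to be found in the camera images.
- brass_long: Longest brass clock bridge: a flat straight bar 66 mm long (its x), 20 mm wide (its y), 16 mm thick, a dark screw near each end and a red jewel in the middle of its top. Origin: centre of its underside, z up. At the start it lies in the fixture under the closed clamp, across the fixture (its x along the fixture's y), on the plate at 12 mm above the bench.
- brass_medium: Middle-sized brass clock bridge: a flat straight bar 50 mm long (its x), 20 mm wide (its y), 16 mm thick, a dark screw near each end and a red jewel in the middle of its top. Origin: centre of its underside, z up. Lies loose on the bench.
- brass_short: Shortest brass clock bridge: a flat straight bar 34 mm long (its x), 20 mm wide (its y), 16 mm thick, a dark screw near each end and a red jewel in the middle of its top. Origin: centre of its underside, z up. Lies loose on the bench.
- steel_bridge: Dark grey steel clock bridge: a flat straight bar 50 mm long (its x), 20 mm wide (its y), 16 mm thick, a dark screw near each end and a red jewel in the middle of its top. Origin: centre of its underside, z up. Same shape as the middle brass one; not wanted. It stays where it lies on the bench.
- nest_long: The longest of three fixed dark wooden nests with green floor: a recess 78 mm (its x) by 32 mm (its y), floor 4 mm above the bench, rim 8 mm above the bench and 5 mm wide (outer 88 x 42 mm). It belongs to the 66 mm bridge: 6 mm of play on every side. Origin: centre of its underside on the bench.
- nest_medium: The middle-sized of three fixed dark wooden nests with green floor: a recess 62 mm (its x) by 32 mm (its y), floor 4 mm above the bench, rim 8 mm above the bench and 5 mm wide (outer 72 x 42 mm). It belongs to the 50 mm bridge: 6 mm of play on every side. Origin: centre of its underside on the bench.
- nest_short: The shortest of three fixed dark wooden nests with green floor: a recess 46 mm (its x) by 32 mm (its y), floor 4 mm above the bench, rim 8 mm above the bench and 5 mm wide (outer 56 x 42 mm). It belongs to the 34 mm bridge: 6 mm of play on every side. Origin: centre of its underside on the bench.
- clamp_fixture: Fixed blue drilling plate 130x90x12 mm (x -50 to 80) with a toggle clamp. Origin on the bench; x runs from the clamp's ball to its hinge (away from the robot), z up. Long bridge at x -30 between 7 mm high pins at y +-41. Hinge axis along y at x 50, z 48, cheeks to z 58. The arm (12 wide, 10 high) runs over the bridge to a red 20 mm ball 120 mm from the hinge: closed at x -70, y 0, z 48.
- clamp_arm (a joint): Clamp arm angle: 0 closed (level; so at the start), 1.57 upright, 1.95 open at its stop, leaning away from the robot. Ball centre in the fixture's frame: x = 50 - 120 cos(angle), y 0, z = 48 + 120 sin(angle) mm. Turns easily (about 1 N at the ball); below upright it falls shut when let go, from about 10 degrees past upright it falls open and stays.
- oil_bottle: Small brown glass oil bottle with a black dropper cap, 29 mm across and 90 mm high, loose, standing upright on the bench. Origin: centre of its underside. Not to be disturbed.
Things that resemble listed ones, but are neither listed nor needed, are in the scene too. Leave any purple look-alike of the brass_long alone. What is shaped like the nest_short but purple is not meant.

How it is judged (in metres and radians):
On the way:
1. the clamp arm is past upright while the longest brass bridge still lies in the fixture (value of joint clamp_arm above 1.7 rad and distance of brass_long from where it was at the start of the episode below 0.025 m), for 0.2 s.
At the end, for the whole second after the job is handed in: The clamp arm is open past upright (over 1.7 rad), and each of the three brass bridges lies at rest, released, flat and jewel up on the floor of the nest for its own length: centre within 12 mm of the nest's centre, long sides within 0.45 rad of the nest's (value of joint clamp_arm above 1.7 rad and horizontal distance between brass_long and nest_long below 0.012 m and z of brass_long in the frame of nest_long between 0.002 and 0.0065 m and angle between the x axis of brass_long and the x axis of nest_long, either way round below 0.45 rad and angle between each of brass_long, brass_medium, brass_short's own z axis and vertical below 0.1 rad and linear speed of each of brass_long, brass_medium, brass_short below 0.02 m/s and contact force between the fingers and brass_long below 0.1 N and horizontal distance between brass_medium and nest_medium below 0.012 m and z of brass_medium in the frame of nest_medium between 0.002 and 0.0065 m and angle between the x axis of brass_medium and the x axis of nest_medium, either way round below 0.45 rad and contact force between the fingers and brass_medium below 0.1 N and horizontal distance between brass_short and nest_short below 0.012 m and z of brass_short in the frame of nest_short between 0.002 and 0.0065 m and angle between the x axis of brass_short and the x axis of nest_short, either way round below 0.45 rad and contact force between the fingers and brass_short below 0.1 N); the robot touches nothing.
It fails at once if the steel bridge is moved by more than 20 mm (distance of steel_bridge from where it was at the start of the episode above 0.02 m).
It fails at once if the oil bottle is moved by more than 20 mm or tipped (distance of oil_bottle from where it was at the start of the episode above 0.02 m or angle between oil_bottle's own z axis and vertical above 0.3 rad).
It also fails if it takes over 96 s, if anything falls off the work surface, if the arm or the gripper's body presses on something with over 40 N, if the wrist force passes 120 N, or if a joint passes its speed limit or range.

## Working session

There is one attempt and no reset: what is moved stays moved. The work goes in short steps, Python scripts to look and compute and a tool call to move; the robot and the scene stay as the last step left them, time stands still between calls to the robot, and variables do not carry over. Pictures are saved under pics/ and viewed, at most 14 in all, crops included, and the job is handed in when it is done.

Besides the shell and the picture viewer there is one more tool, called after "Call:" as name(argument=value, ...) on one line, values as JSON. step_arm: Moves the arm, as the interface text tells. Its arguments: {"type":"object","properties":{"deltas":{"type":"array","items":{"type":"number"}}},"required":["deltas"]}

```bash
ls; mkdir -p pics; python3 - <<'E'
from plant import *
import cv2
for n in ("top","scene"):
    im=capture(n); cv2.imwrite(f"pics/{n}0.png",im[:,:,::-1]); p=camera_params(n); print(n,p)
print(get_obs())
E
```

```text
pics
top {'mtx': array([[449.58589459,   0.        , 312.94144355],
       [  0.        , 449.58589459, 199.72644864],
       [  0.        ,   0.        ,   1.        ]]), 'rvec': array([ 2.11765885, -2.10952155,  0.18928193]), 'tvec': array([120.10739084, 482.26760509, 888.59073954])}
scene {'mtx': array([[431.93607619,   0.        , 322.05744105],
       [  0.        , 431.93607619, 199.78197691],
       [  0.        ,   0.        ,   1.        ]]), 'rvec': array([ 0.52675575, -2.39143281,  1.51898292]), 'tvec': array([483.66808046,  82.5748172 , 997.67565949])}
{'time': 0.1, 'joint_positions': array([ 1.02896420e+00,  3.42681180e-01,  1.52492642e+00, -3.36681745e-05,
        1.27541963e+00, -1.45998777e-01]), 'dq': array([ 0.00238044, -0.00023791, -0.0012142 , -0.0009482 ,  0.00219637,
       -0.00038327]), 'tau': array([ 9.72886191e-04, -4.32004201e+01, -2.44694334e+01,  7.18441280e-02,
        5.27125492e-02, -3.74971717e-05]), 'tool_pos': array([202.22186744, 484.08620262, 226.09814737]), 'tcp_rot': array([-3.14016865e+00, -1.76849992e-04,  2.74576900e+00]), 'contact_force': array([-0.46775779, -0.30945299,  0.25635151]), 'moment': array([-0.00585949,  0.03416621,  0.01668657]), 'finger_force': 0.0, 'grip_width': 91.892777635183}
```

View pics/top0.png

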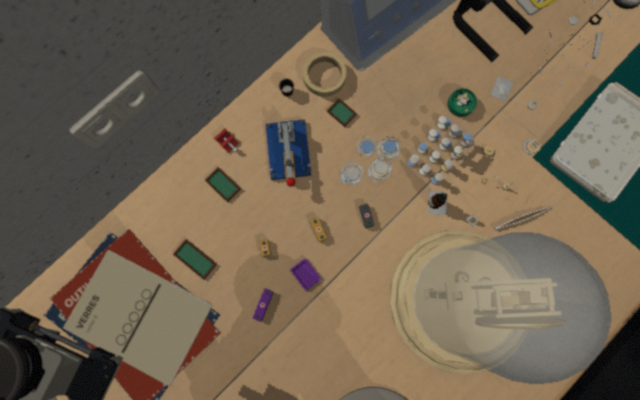

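View pics/scene0.png

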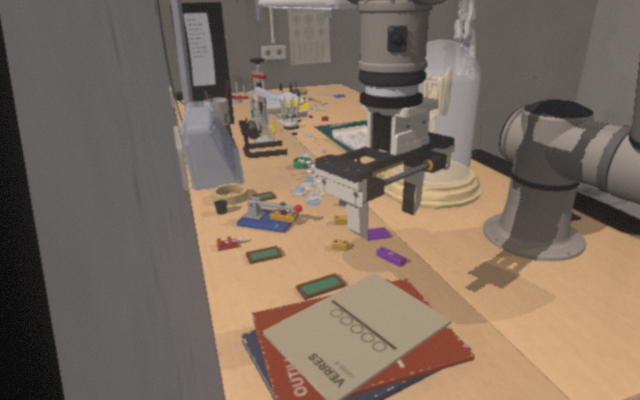

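The top view shows green nests at (195,259) long, (223,184) medium and (342,112) short. The fixture is at (289,150) with its ball at (291,182). Loose brass bars are at (318,229) and (264,247), and the steel bar is at (366,214). The purple decoys are at (263,304) and (306,273). A black-capped thing stands at (287,87) and a dark cup at (437,200). The scene view shows the same things, partly hidden by the gripper.

```bash
cat > h.py <<'E'
from plant import *
import cv2, numpy as np
class Cam:
    def __init__(s,n):
        p=camera_params(n); s.K=p["mtx"]; s.R=cv2.Rodrigues(p["rvec"])[0]; s.t=np.array(p["tvec"]).ravel(); s.c=-s.R.T@s.t
    def dirs(s,uv):
        uv=np.atleast_2d(np.float64(uv)); d=np.c_[uv,np.ones(len(uv))]@np.linalg.inv(s.K).T@s.R; return d/np.linalg.norm(d,axis=1)[:,None]
    def plane(s,uv,z):
        d=s.dirs(uv); return s.c+d*((z-s.c[2])/d[:,2])[:,None]
    def proj(s,P):
        q=np.atleast_2d(P)@s.R.T+s.t; q=q@s.K.T; return q[:,:2]/q[:,2:]
def tri(c1,uv1,c2,uv2):
    A=np.zeros((3,3)); b=np.zeros(3)
    for c,uv in((c1,uv1),(c2,uv2)):
        d=c.dirs(uv)[0]; M=np.eye(3)-np.outer(d,d); A+=M; b+=M@c.c
    return np.linalg.solve(A,b)
T,S=Cam("top"),Cam("scene")
RNG=dict(green=((55,80,25),(95,255,140)),brass=((15,120,90),(28,255,255)),blue=((100,130,50),(120,255,255)),
  red=((0,190,130),(4,255,255)),purple=((125,100,50),(150,255,255)))
def blobs(im,col,amin=25):
    hsv=cv2.cvtColor(im,cv2.COLOR_RGB2HSV); m=cv2.inRange(hsv,*map(np.array,RNG[col]))
    cs,_=cv2.findContours(m,cv2.RETR_EXTERNAL,cv2.CHAIN_APPROX_NONE)
    out=[]
    for c in cs:
        M=np.zeros(m.shape,np.uint8); cv2.drawContours(M,[c],-1,255,-1); n=int((M>0).sum())
        if n<amin: continue
        ys,xs=np.nonzero(M); out.append((n,np.array([xs.mean(),ys.mean()]),c[:,0,:]))
    return out
def rect(cam,cont,z):
    P=cam.plane(cont,z)[:,:2].astype(np.float32); (c,(w,h),a)=cv2.minAreaRect(P)
    if w<h: w,h,a=h,w,a+90
    return np.round(c,1),round(w),round(h),round((a+90)%180-90,1)
E
python3 - <<'E'
from h import *
it=cv2.imread("pics/top0.png")[:,:,::-1].copy(); is_=cv2.imread("pics/scene0.png")[:,:,::-1].copy()
print(T.c,S.c)
for col,z in(("green",4),("brass",16),("blue",12),("red",48),("purple",8)):
    for n,c,k in blobs(it,col): print("top",col,n,c.round(1),*rect(T,k,z), "->scene",S.proj([*T.plane(c,z)[0]]).round(0)[0])
    for n,c,k in blobs(is_,col): print("  scene",col,n,c.round(1),S.plane(c,z)[0].round(0))
a=cv2.resize(it[60:260,170:470],None,fx=2.6,fy=2.6,interpolation=cv2.INTER_CUBIC)
cv2.imwrite("pics/topc.png",a[:,:,::-1])
a=cv2.resize(is_[170:300,190:410],None,fx=3.6,fy=3.6,interpolation=cv2.INTER_CUBIC)
cv2.imwrite("pics/scenec.png",a[:,:,::-1])
E
```

```text
[302.32168875 108.21423349 966.17421143] [ 47.20867872 989.128138   505.47700374]
top green 497 [194.1 259. ] [361.1 375.8] 75 30 52.3 ->scene [320. 285.]
top green 350 [222.  184.1] [525.  323.4] 58 30 46.8 ->scene [263. 254.]
top green 225 [341.5 111.8] [693.7  59.4] 43 29 47.4 ->scene [263. 196.]
top green 596 [461.8 102.1] [ 716.5 -213.6] 67 58 -45.0 ->scene [302. 164.]
top green 4011 [604.9 158.9] [ 638.6 -486.1] 475 227 -7.5 ->scene [370. 143.]
  scene green 57 [299.5 164.5] [ 721. -207.    4.]
  scene green 71 [326.  130.1] [ 818. -622.    4.]
  scene green 43 [355.3 123.8] [ 739. -760.    4.]
top brass 33 [568.1 386.3] [ 114.4 -385.5] 31 5 -45.8 ->scene [497. 168.]
top brass 169 [264.4 247.6] [385.  224.5] 35 22 12.7 ->scene [340. 241.]
top brass 241 [318.4 229.3] [423.8 110.6] 52 22 23.1 ->scene [344. 217.]
top brass 118 [542.3   3.1] [ 956.3 -412.2] 58 18 89.7 ->scene [271. 137.]
  scene brass 121 [339.6 245.6] [377. 242.  16.]
  scene brass 92 [339.7 219.9] [426. 130.  16.]
  scene brass 178 [283.4 216.7] [562. 169.  16.]
  scene brass 34 [430.  164.4] [ 313. -338.   16.]
  scene brass 55 [273.6 126.1] [1038. -559.   16.]
  scene brass 53 [303.8 105.5] [1103. -960.   16.]
top blue 628 [275.3 151.8] [599.5 205. ] 126 32 6.4 ->scene [264. 222.]
top blue 671 [300.  149.2] [606.  154.4] 126 35 6.5 ->scene [273. 212.]
top purple 263 [262.8 304.2] [267. 226.] 63 18 -21.1 ->scene [390. 256.]
top purple 485 [305.3 273.9] [330.5 138. ] 54 39 37.5 ->scene [376. 232.]
  scene purple 190 [389.1 256.4] [269. 228.   8.]
  scene purple 169 [377.8 233.4] [323. 144.   8.]
```

View pics/topc.png

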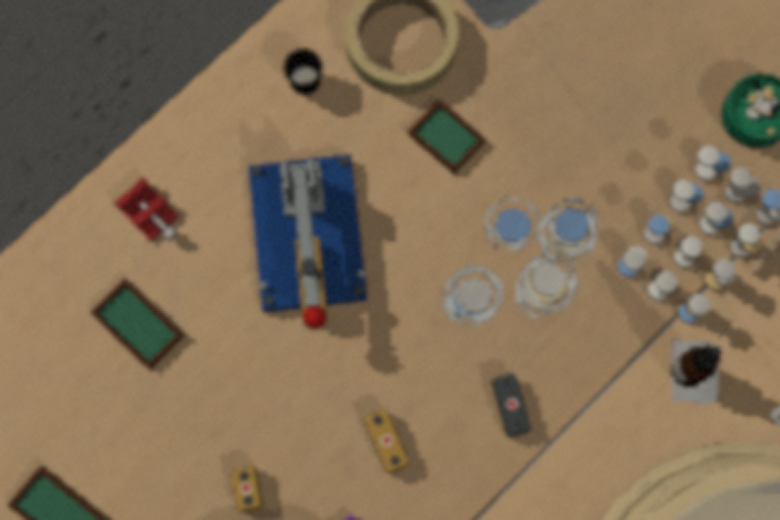

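View pics/scenec.png

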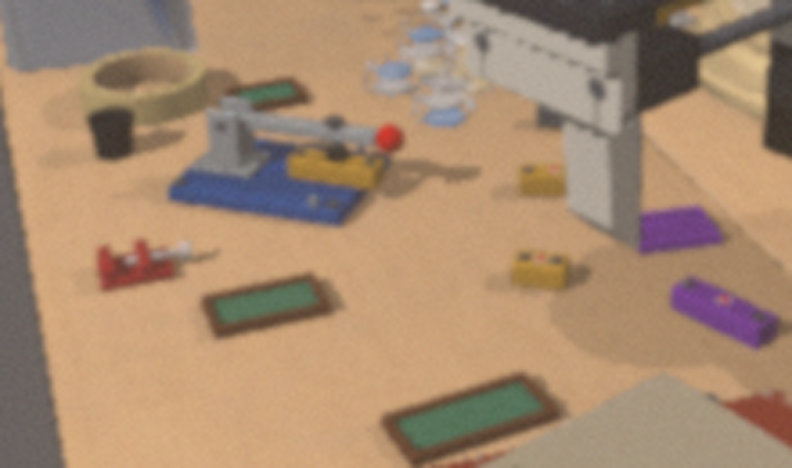

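The crops confirm which is which. The loose brass bars are at top pixels (319,229), 52 mm long so medium, and (264,247), 35 mm long so short. The third brass bar is under the clamp. The dark grey bar at (366,214) and the purple bar and nest are excluded. The brown bottle with the black cap is at about (438,200), and the black item at (287,87) is a plain cup. Next I triangulate heights.

```bash
cat >> h.py <<'E'
def near(im,uv,r,kind):
    u,v=map(int,uv); x0,y0=u-r,v-r; p=im[y0:v+r+1,x0:u+r+1].astype(float); R,G,B=p[...,0],p[...,1],p[...,2]
    if kind=="jewel": w=np.clip(np.minimum(R-G-0.15*R,B-0.45*G),0,None)   # pinkish
    if kind=="ball": w=((R>110)&(G<0.45*R)&(B<0.45*R)).astype(float)
    if kind=="green": w=((G>R*1.12)&(G>B*1.0)&(G<170)).astype(float)
    ys,xs=np.mgrid[y0:v+r+1,x0:u+r+1]; return np.array([(w*xs).sum(),(w*ys).sum()])/max(w.sum(),1e-6)
E
python3 - <<'E'
from h import *
it=cv2.imread("pics/top0.png")[:,:,::-1].copy(); is_=cv2.imread("pics/scene0.png")[:,:,::-1].copy()
for nm,k,a,b,r,r2 in(("short","jewel",(264,247),(340,241),3,3),("medium","jewel",(318,229),(344,218),3,3),("ball","ball",(291,182),(298,208),8,8),
  ("nestL","green",(194,259),(320,286),22,20),("nestM","green",(222,184),(264,254),20,18),("nestS","green",(341,112),(263,196),14,9)):
    p,q=near(it,a,r,k),near(is_,b,r2,k); P=tri(T,p,S,q); print(nm,p.round(1),q.round(1),P.round(1),"reproj",(S.proj(P)[0]-q).round(1))
m=blobs(it,"blue"); k=np.vstack([b[2] for b in m]); print("plate",rect(T,k,12))
# bottle base/cap, steel
for uv,z in(((437,202),90),((437,205),0),((366,214),16)): print(uv,T.plane(uv,z)[0].round(0))
E
```

```text
short [264. 247.] [339.8 240.9] [385.  225.   17.3] reproj [-0.3 -0. ]
medium [318.2 228.9] [343.3 217.5] [424.8 110.8  13.7] reproj [-0.1 -0. ]
ball [289.4 180.9] [297.3 207.7] [520.6 171.1  49.9] reproj [-0.3 -0.1]
nestL [194.2 258.9] [319.8 284.9] [361.  375.2   5. ] reproj [0. 0.]
nestM [222.2 184.2] [263.1 253.5] [524.6 322.4   5.2] reproj [0.1 0. ]
nestS [341.5 111.9] [263.6 195.4] [692.5  59.1   5.7] reproj [-0. -0.]
plate (array([602.9, 179. ]), 127, 84, 6.5)
(437, 202) [ 470. -124.   90.]
(437, 205) [ 480. -147.    0.]
(366, 214) [457.   9.  16.]
```

Measured heights match the text: nest floors at 4–6 mm, jewels at 14–17 mm and the ball at 50 mm. I start with the short bridge at (385,225), closing axis 102.7°.

Call:
step_arm(deltas=[23, -32.5, -5, 4.4, 60, 23, -32.5, -10, 4.4, 60, 23, -32.5, -20, 4.4, 60, 23, -32.5, -20, 4.4, 60, 23, -32.5, -20, 4.4, 60, 23, -32.5, -20, 4.4, 60, 23, -32.5, -25, 4.4, 60, 21.6, -32, -27, 4.6, 60, 0, 0, 0, 0, 60, 0, 0, 0, 0, 60])

```text
time: 1.35
tool_pos: [384.8, 225.2, 79.9]
tcp_rot: [3.141, -0.0, -2.921]
contact_force: [1.5, 0.4, -0.0]
grip_width: 59.8
finger_force: 0.0
```

Call:
step_arm(deltas=[0, 0, -25, 0, 50, 0, 0, -25, 0, 50, 0, 0, -15, 0, 50, 0, 0, -8.5, 0, 50, 0, 0, 0, 0, 50, 0, 0, 0, 0, 10, 0, 0, 0, 0, 10, 0, 0, 0, 0, 10, 0, 0, 0, 0, 10, 0, 0, 0, 0, 10])

```text
time: 2.6
tool_pos: [385.2, 225.0, 6.5]
tcp_rot: [3.141, 0.0, -2.92]
contact_force: [-0.6, 0.6, 4.7]
grip_width: 19.6
finger_force: 30.0
```

Call:
step_arm(deltas=[0, 0, 30, 0, 10, 0, 0, 40, 0, 10, 20, -30, 15, 4.3, 10, 32, -36, 0, 4.3, 10, 46, -36, 0, 4.3, 10, 46, -30, 0, 4.3, 10, 46, -20, 0, 4.3, 10, 46, -13.7, 0, 4.3, 10, 40, 0, 0, 4.3, 10, 32, 0, 0, 4.6, 10])

```text
time: 3.85
tool_pos: [694.0, 58.6, 90.3]
tcp_rot: [3.141, -0.001, -2.312]
contact_force: [0.3, -0.7, -0.7]
grip_width: 19.8
finger_force: 30.0
```

Call:
step_arm(deltas=[0, 0, -20, 0, 10, 0, 0, -20, 0, 10, 0, 0, -15, 0, 10, 0, 0, -10, 0, 10, 0, 0, -8, 0, 10, 0, 0, 0, 0, 10, 0, 0, 0, 0, 10, 0, 0, 0, 0, 10, 0, 0, 0, 0, 10, 0, 0, 0, 0, 10])

```text
time: 5.1
tool_pos: [693.1, 59.2, 18.5]
tcp_rot: [-3.141, 0.0, -2.314]
contact_force: [-0.2, -0.7, -1.3]
grip_width: 19.5
finger_force: 30.0
```

Call:
step_arm(deltas=[0, 0, -4, 0, 10, 0, 0, -3.5, 0, 10, 0, 0, 0, 0, 10, 0, 0, 0, 0, 40, 0, 0, 0, 0, 40, 0, 0, 0, 0, 40, 0, 0, 10, 0, 40, 0, 0, 30, 0, 40, 0, 0, 30, 0, 40, 0, 0, 20, 0, 40])

```text
time: 6.35
tool_pos: [693.7, 59.2, 103.4]
tcp_rot: [-3.14, 0.002, -2.314]
contact_force: [0.3, -0.5, 0.1]
grip_width: 40.2
finger_force: 0.0
```

Call:
step_arm(deltas=[-38, 0, 0, -3, 40, -38, 0, 0, -3, 50, -38, 0, 0, -3, 50, -38, 5, 0, -3, 50, -38, 15, 0, -3, 50, -38, 15, -5, -3, 50, -38, 16, -5, -3, 50, -3, 0, -10, -3.3, 50, 0, 0, 0, 0, 50, 0, 0, 0, 0, 50])

```text
time: 7.6
tool_pos: [425.0, 110.2, 81.4]
tcp_rot: [-3.141, 0.002, -2.737]
contact_force: [-0.4, -0.0, -0.1]
grip_width: 50.1
finger_force: 0.0
```

```bash
python3 - <<'E'
from h import *
im=capture("top"); print(get_obs()["tool_pos"])
for n,c,k in blobs(im,"brass"): print(n,c,rect(T,k,16),rect(T,k,20))
p=near(im,(341,112),14,"green");print(p)
a=cv2.resize(im[60:260,170:470],None,fx=2.6,fy=2.6,interpolation=cv2.INTER_CUBIC);cv2.imwrite("pics/t1.png",a[:,:,::-1])
E
```

```text
[424.99984627 110.09887774  81.33829375]
147 [342.53741497 109.23809524] (array([695.5,  57.1]), 34, 25, 46.3) (array([693.8,  57.3]), 34, 25, 46.3)
119 [542.30252101   3.11764706] (array([ 955. , -412.2]), 58, 21, 89.7) (array([ 952.3, -410. ]), 58, 21, 89.7)
[340.03409091 115.48863636]
```

View pics/t1.png

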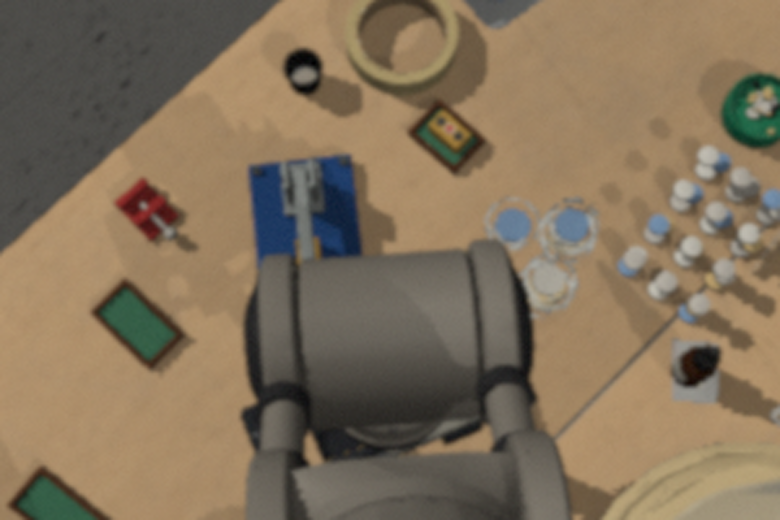

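The short bridge lies flat, jewel up, in its nest at crop (448,130). Corrected for parallax it is about 2 mm off centre. Next is the medium bridge.

Call:
step_arm(deltas=[0, 0, -25, 0, 50, 0, 0, -25, 0, 50, 0, 0, -15, 0, 50, 0, 0, -9.5, 0, 50, 0, 0, 0, 0, 50, 0, 0, 0, 0, 10, 0, 0, 0, 0, 10, 0, 0, 0, 0, 10, 0, 0, 0, 0, 10, 0, 0, 0, 0, 10])

```text
time: 8.9
tool_pos: [424.1, 110.3, 6.5]
tcp_rot: [-3.142, 0.0, -2.738]
contact_force: [-0.8, 0.4, 4.9]
grip_width: 19.9
finger_force: 30.0
```

Call:
step_arm(deltas=[0, 0, 30, 0, 10, 0, 0, 45, 0, 10, 0, 28, 15, 3, 10, 6, 32, 0, 3, 10, 15, 35, 0, 3, 10, 18, 35, 0, 3, 10, 20, 35, 0, 3, 10, 20, 30, 0, 3, 10, 15, 15, 0, 3, 10, 6.7, 2.7, -20, 2.7, 10])

```text
time: 10.15
tool_pos: [526.0, 324.4, 76.6]
tcp_rot: [-3.141, 0.003, -2.322]
contact_force: [0.8, -0.5, -1.1]
grip_width: 19.8
finger_force: 30.0
```

Call:
step_arm(deltas=[0, 0, -20, 0, 10, 0, 0, -20, 0, 10, 0, 0, -10, 0, 10, 0, 0, -10, 0, 10, 0, 0, 0, 0, 10, 0, 0, 0, 0, 10, 0, 0, 0, 0, 10, 0, 0, 0, 0, 10, 0, 0, 0, 0, 10, 0, 0, 0, 0, 10])

```text
time: 11.4
tool_pos: [524.7, 322.9, 16.3]
tcp_rot: [3.141, 0.0, -2.324]
contact_force: [-0.1, -0.1, -1.8]
grip_width: 19.6
finger_force: 30.0
```

Call:
step_arm(deltas=[0, 0, -3, 0, 10, 0, 0, -2.5, 0, 10, 0, 0, 0, 0, 10, 0, 0, 0, 0, 40, 0, 0, 0, 0, 40, 0, 0, 0, 0, 40, 0, 0, 10, 0, 40, 0, 0, 30, 0, 40, 0, 0, 30, 0, 40, 0, 0, 20, 0, 40])

```text
time: 12.65
tool_pos: [525.3, 323.2, 103.2]
tcp_rot: [-3.141, 0.002, -2.324]
contact_force: [0.1, -0.3, -0.7]
grip_width: 39.8
finger_force: 0.0
```

```bash
python3 - <<'E'
from h import *
im=capture("top"); cv2.imwrite("pics/t2r.png",im[:,:,::-1])
for n,c,k in blobs(im,"brass"): print(n,c,rect(T,k,20))
for f in("pics/top0.png","pics/t2r.png"):
    i=cv2.imread(f)[:,:,::-1].astype(int); R,G,B=i[...,0],i[...,1],i[...,2]
    m=((R>90)&(G<.5*R)&(B<.5*R)).astype(np.uint8)
    m[:, :]=m; ys,xs=np.nonzero(m[170:195,278:303]); print(len(xs),xs.mean()+278 if len(xs) else 0,ys.mean()+170 if len(xs) else 0)
    if len(xs): print(T.plane((xs.mean()+278,ys.mean()+170),48))
a=cv2.resize(im[130:230,180:320],None,fx=5,fy=5,interpolation=cv2.INTER_CUBIC);cv2.imwrite("pics/t2.png",a[:,:,::-1])
E
```

```text
150 [342.5        109.34666667] (array([692.9,  58. ]), 35, 23, 43.2)
119 [542.30252101   3.11764706] (array([ 952.3, -410. ]), 58, 21, 89.7)
53 290.33962264150944 181.33962264150944
[[520.92240694 169.6151999   48.        ]]
54 290.3888888888889 181.38888888888889
[[520.81637263 169.51011093  48.        ]]
```

View pics/t2.png

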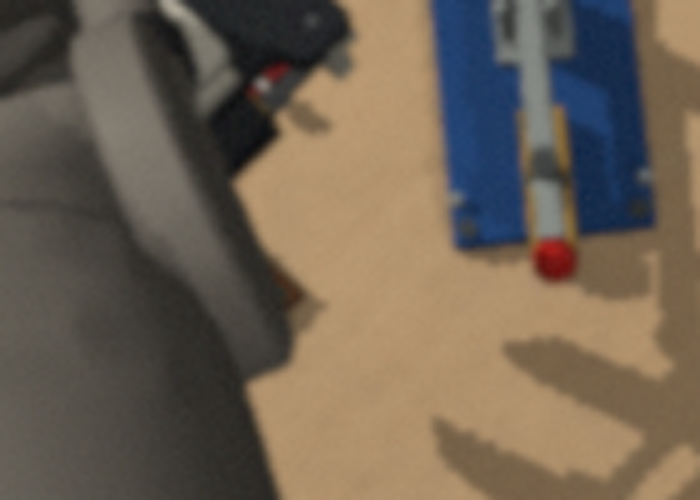

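The fixture crop shows brass on both sides of the arm, from (530,105) to (575,240), so it seems to run along the arm and not across it. I look closer before relying on the text.

```bash
python3 - <<'E'
from h import *
im=capture("scene"); b=cv2.imread("pics/t2r.png")[:,:,::-1]
a=cv2.resize(cv2.imread("pics/scene0.png")[190:245,225:315],None,fx=7,fy=7,interpolation=cv2.INTER_CUBIC)
c=cv2.resize(cv2.imread("pics/t2r.png")[118:192,260:318],None,fx=5.2,fy=5.2,interpolation=cv2.INTER_CUBIC)
cv2.imwrite("pics/fx.png",np.vstack([a,np.zeros((10,630,3),np.uint8)])[:,:])
h=max(a.shape[0],c.shape[0]); 
pad=lambda x:np.vstack([x,np.zeros((h-x.shape[0],x.shape[1],3),np.uint8)])
o=np.hstack([pad(a),pad(c)]); s=790/o.shape[1]; o=cv2.resize(o,None,fx=s,fy=s); cv2.imwrite("pics/fx.png",o); print(s)
fx=lambda x,y,z:np.array([588,177.3,0])+np.array([x*.9936-y*.113,x*.113+y*.9936,z])
for P in((-30,-33,28),(-30,33,28),(-63,0,28),(3,0,28),(-30,41,19),(-30,-41,19),(-50,45,12),(-50,-45,12),(80,45,12),(80,-45,12),(50,0,58)):
    print(P,T.proj(fx(*P)).round(1)[0],S.proj(fx(*P)).round(1)[0])
E
```

```text
0.8476394849785408
(-30, -33, 28) [304.4 165. ] [288.9 207.8]
(-30, 33, 28) [274.  168.3] [278.1 219.3]
(-63, 0, 28) [290.7 181.5] [295.9 215.1]
(3, 0, 28) [287.7 152.1] [271.5 211.7]
(-30, 41, 19) [270.7 169.8] [276.9 224.1]
(-30, -41, 19) [308.2 165.7] [290.3 209.7]
(-50, 45, 12) [270.1 179.6] [284.1 228.6]
(-50, -45, 12) [311.  175.2] [298.2 212.4]
(80, 45, 12) [264.9 123.5] [236.  221.3]
(80, -45, 12) [304.8 119.2] [252.9 206.2]
(50, 0, 58) [284.6 126.8] [253.6 198.6]
```

View pics/fx.png

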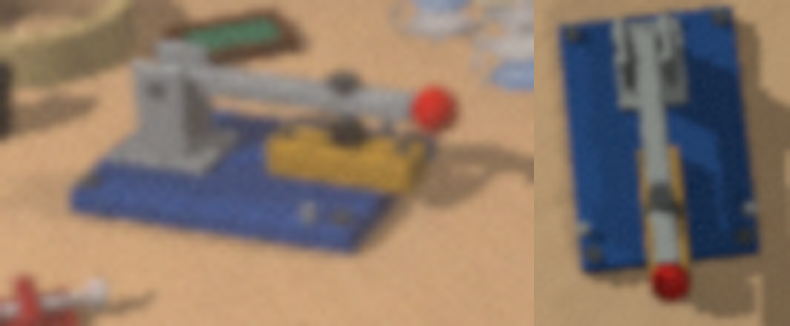

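Both views show the long bridge lying along the arm. Its ends are at about (290,180) and (288,151) in the top view, so it is turned 90° from the text, and I go by the pictures. A grip across its width is along the fixture's y, which also clears the raised arm. First the clamp ball, at (520,169.5,48).

Call:
step_arm(deltas=[0, -20, 0, -5, 50, -0.6, -26, 0, -6, 50, -1, -28, 0, -6, 50, -1, -28, 0, -6, 50, -1, -25.4, 0, -6, 50, -1, -16, 0, -6, 50, 0, -10, 0, -5.2, 50, 0, 0, 0, 0, 50, 0, 0, 0, 0, 50, 0, 0, 0, 0, 50])

```text
time: 14.0
tool_pos: [520.0, 170.0, 100.6]
tcp_rot: [3.141, -0.0, -3.024]
contact_force: [0.2, 0.0, 0.0]
grip_width: 50.1
finger_force: 0.0
```

```bash
python3 - <<'E'
from h import *
print(get_obs()["tool_pos"],np.degrees(get_obs()["tcp_rot"][2]))
for a,b in(((202,315),(375,277)),((107,248),(263,325)),((202,315),(448,322)),((62,320),(263,325))): 
    P=tri(T,a,S,b); print(a,b,P.round(0),(T.proj(P)[0]-a).round(0),(S.proj(P)[0]-b).round(0))
im=capture("top"); cv2.imwrite("pics/t3r.png",im[:,:,::-1])
for n,c,k in blobs(im,"brass"): print(n,c,rect(T,k,20))
E
```

```text
[519.99145527 170.02735398 100.58709805] -173.28472754205404
(202, 315) (375, 277) [253. 347.  35.] [-1. -3.] [3. 0.]
(107, 248) (263, 325) [379. 548.  38.] [0. 1.] [-1. -0.]
(202, 315) (448, 322) [182. 353. -27.] [ 2. 30.] [-35.  -6.]
(62, 320) (263, 325) [279. 608. 114.] [-11. -21.] [33.  4.]
56 [214.91071429 177.78571429] (array([535.2, 332.5]), 22, 17, 45.7)
150 [342.57333333 109.31333333] (array([693.8,  57.1]), 34, 25, 48.4)
119 [542.30252101   3.11764706] (array([ 952.3, -410. ]), 58, 21, 89.7)
```

The books are only about 37 mm high, so the gripper body clears them. Now down over the ball and grip.

Call:
step_arm(deltas=[0, 0, -25, 0, 50, 0, 0, -22, 0, 50, 0, 0, -14, 0, 50, 0, 0, -6, 0, 50, 0, 0, 0, 0, 50, 0, 0, 0, 0, 12, 0, 0, 0, 0, 12, 0, 0, 0, 0, 12, 0, 0, 0, 0, 12, 0, 0, 0, 0, 12])

```text
time: 15.3
tool_pos: [520.2, 170.3, 34.0]
tcp_rot: [3.14, 0.001, -3.026]
contact_force: [-0.1, 5.6, 0.8]
grip_width: 17.9
finger_force: 30.0
```

Call:
step_arm(deltas=[0, 0, 0, 0, 36, 0, 0, 0, 0, 36, 0, 0.8, -2, 0, 36, 0, 0, -2, 0, 36, 0, 0, 0, 0, 36, 0, 0, 0, 0, 12, 0, 0, 0, 0, 12, 0, 0, 0, 0, 12, 0, 0, 0, 0, 12, 0, 0, 0, 0, 12])

```text
time: 16.55
tool_pos: [520.1, 170.4, 29.8]
tcp_rot: [3.141, 0.0, -3.026]
contact_force: [0.4, 1.4, -0.5]
grip_width: 18.0
finger_force: 30.0
```

```bash
python3 - <<'E'
import numpy as np
t=np.concatenate([np.linspace(0,0.9,11),np.linspace(.9,1.88,11)[1:]]); s=120*(1-np.cos(t)); h=120*np.sin(t)
P=np.c_[s*.9936,s*.113,h]; print(np.diff(P,axis=0).round(1).tolist())
E
```

```text
[[0.5, 0.1, 10.8], [1.4, 0.2, 10.7], [2.4, 0.3, 10.5], [3.3, 0.4, 10.3], [4.2, 0.5, 9.9], [5.1, 0.6, 9.5], [5.9, 0.7, 9.0], [6.7, 0.8, 8.4], [7.4, 0.8, 7.8], [8.1, 0.9, 7.1], [9.5, 1.1, 6.8], [10.1, 1.2, 5.9], [10.6, 1.2, 4.9], [11.1, 1.3, 3.8], [11.4, 1.3, 2.7], [11.6, 1.3, 1.5], [11.7, 1.3, 0.4], [11.7, 1.3, -0.8], [11.5, 1.3, -1.9], [11.3, 1.3, -3.0]]
```

Call:
step_arm(deltas=[0.5, 0.1, 10.8, 0, 12, 1.4, 0.2, 10.7, 0, 12, 2.4, 0.3, 10.5, 0, 12, 3.3, 0.4, 10.3, 0, 12, 4.2, 0.5, 9.9, 0, 12, 5.1, 0.6, 9.5, 0, 12, 5.9, 0.7, 9, 0, 12, 6.7, 0.8, 8.4, 0, 12, 7.4, 0.8, 7.8, 0, 12, 8.1, 0.9, 7.1, 0, 12])

```text
time: 17.8
tool_pos: [565.4, 175.8, 124.2]
tcp_rot: [3.141, -0.0, -3.026]
contact_force: [-1.0, 1.7, -2.5]
grip_width: 17.9
finger_force: 30.0
```

Held well, with low forces. I continue past upright.

Call:
step_arm(deltas=[9.5, 1.1, 6.8, 0, 12, 10.1, 1.2, 5.9, 0, 12, 10.6, 1.2, 4.9, 0, 12, 11.1, 1.3, 3.8, 0, 12, 11.4, 1.3, 2.7, 0, 12, 11.6, 1.3, 1.5, 0, 12, 11.7, 1.3, 0.4, 0, 12, 11.7, 1.3, -0.8, 0, 12, 11.5, 1.3, -1.9, 0, 12, 11.3, 1.3, -3, 0, 12])

```text
time: 19.05
tool_pos: [676.7, 189.1, 144.8]
tcp_rot: [3.14, 0.002, -3.026]
contact_force: [-0.9, 3.3, 1.1]
grip_width: 18.0
finger_force: 30.0
```

Call:
step_arm(deltas=[0, 0, 0, 0, 12, 0, 0, 0, 0, 45, 0, 0, 0, 0, 45, 0, 0, 0, 0, 45, 0, 0, 15, 0, 45, 0, 0, 20, 0, 45, 0, 0, 25, 0, 45, -30, -3, 0, 0, 45, -35, -4, 0, 0, 45, -35, -4, 0, 0, 45])

```text
time: 20.3
tool_pos: [574.8, 177.0, 205.3]
tcp_rot: [3.142, 0.002, -3.026]
contact_force: [0.9, -0.0, -0.8]
grip_width: 45.4
finger_force: 0.0
```

```bash
python3 - <<'E'
from h import *
print(get_obs()["tool_pos"],get_obs()["contact_force"])
a=capture("scene"); b=capture("top"); cv2.imwrite("pics/t4r.png",b[:,:,::-1])
a=cv2.resize(a[100:270,190:330],None,fx=2.8,fy=2.8,interpolation=cv2.INTER_CUBIC); b=cv2.resize(b[95:265,170:310],None,fx=2.8,fy=2.8,interpolation=cv2.INTER_CUBIC)
cv2.imwrite("pics/v4.png",np.hstack([a,b])[:,:,::-1])
E
```

```text
[574.80922188 177.01926539 205.29375897] [ 0.87566418 -0.01953986 -0.77754632]
```

View pics/v4.png

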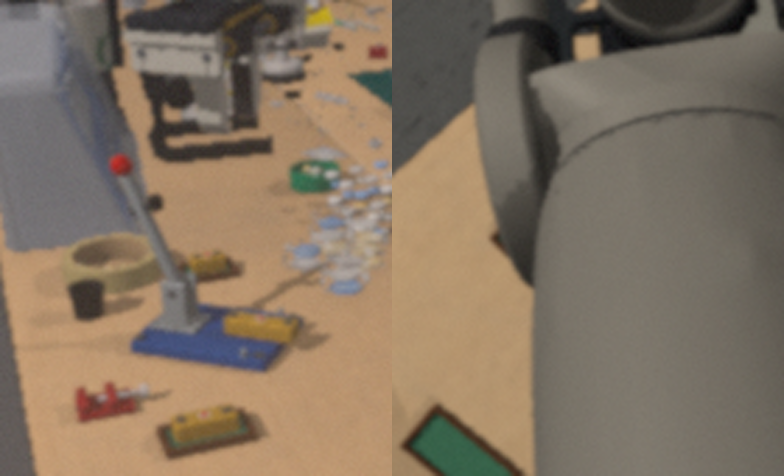

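The clamp is open with its ball at crop (120,163). The long bridge still lies along the fixture at crop (262,325), and the medium one is in its nest. I refine the long bridge's centre from its jewel and check the medium.

```bash
python3 - <<'E'
from h import *
im=capture("scene"); q=near(im,(283.9,213.6),3,"jewel"); print(q,S.plane(q,28))
hsv=cv2.cvtColor(im,cv2.COLOR_RGB2HSV); m=cv2.inRange(hsv,(12,110,60),(30,255,255))
fx=lambda x,y,z:np.array([588,177.3,0])+np.array([x*.9936-y*.113,x*.113+y*.9936,z])
for n in range(1,2):
    k=[c for c in blobs(im,"brass")]
    for a,c,d in k: print(a,c.round(1),d.min(0),d.max(0))
print("pred", [S.proj(fx(x,0,z)).round(1)[0].tolist() for x,z in((-30,28),(-30,20))])
for x in(-63,3):print([S.proj(fx(x,y,z)).round(0)[0].tolist() for y in(-10,10) for z in(12,28)])
q=near(im,(263,248),6,"jewel"); print("med",q,S.plane(q,20))
E
```

```text
[282.83961578 213.68141464] [[559.19775678 175.91981332  28.        ]]
214 [262.4 250.9] [250 245] [275 257]
175 [283.3 216.7] [271 212] [296 222]
79 [263.9 193.6] [257 190] [270 197]
71 [601.2 131.2] [592 125] [608 142]
48 [304.3 105.5] [300 102] [308 108]
pred [[283.6, 213.4], [283.8, 216.3]]
[[298.0, 219.0], [297.0, 213.0], [295.0, 223.0], [294.0, 217.0]]
[[274.0, 216.0], [273.0, 210.0], [270.0, 219.0], [270.0, 213.0]]
med [262.99011278 247.61863124] [[523.98211481 321.81047946  20.        ]]
```

Call:
step_arm(deltas=[-10, -1.5, 0, 0, 34, -6.3, -1, -25, 0, 34, 0, 0, -35, 0, 34, 0, 0, -35, 0, 34, 0, 0, -35, 0, 34, 0, 0, -20, 0, 34, 0, 0, 0, 0, 34, 0, 0, 0, 0, 34, 0, 0, 0, 0, 34, 0, 0, 0, 0, 34])

```text
time: 21.7
tool_pos: [559.8, 174.8, 54.9]
tcp_rot: [3.141, 0.002, -3.026]
contact_force: [-0.3, 0.2, -0.9]
grip_width: 34.3
finger_force: 0.0
```

Call:
step_arm(deltas=[0, 0, -15, 0, 34, 0, 0, -12, 0, 34, 0, 0, -7, 0, 34, 0, 0, 0, 0, 34, 0, 0, 0, 0, 34, 0, 0, 0, 0, 34, 0, 0, 0, 0, 34, 0, 0, 0, 0, 34, 0, 0, 0, 0, 34, 0, 0, 0, 0, 34])

```text
time: 22.95
tool_pos: [559.3, 174.7, 20.1]
tcp_rot: [3.142, 0.0, -3.026]
contact_force: [0.0, 0.5, 1.4]
grip_width: 33.9
finger_force: 0.0
```

Call:
step_arm(deltas=[0, 0, 0, 0, 10, 0, 0, 0, 0, 10, 0, 0, 0, 0, 10, 0, 0, 0, 0, 10, 0, 0, 0, 0, 10, 0, 0, 8, 0, 10, 0, 0, 15, 0, 10, 0, 0, 25, 0, 10, 0, 0, 30, 0, 10, 0, 0, 22, 0, 10])

```text
time: 24.2
tool_pos: [559.8, 174.8, 122.6]
tcp_rot: [3.141, 0.002, -3.026]
contact_force: [0.1, -1.1, -1.1]
grip_width: 19.6
finger_force: 30.0
```

Call:
step_arm(deltas=[-12, 12, 0, 4.5, 10, -22, 22, 0, 4.5, 10, -24, 24, 0, 4.5, 10, -24, 24, 0, 4.5, 10, -24, 24, 0, 4.5, 10, -24, 24, 0, 4.5, 10, -24, 24, 0, 4.7, 10, -22, 24, 0, 4.7, 10, -14, 14, 0, 4.7, 10, -8.3, 8.8, 0, 4.6, 10])

```text
time: 25.45
tool_pos: [360.3, 376.4, 121.3]
tcp_rot: [-3.141, 0.001, -2.225]
contact_force: [0.3, -0.6, -2.1]
grip_width: 19.7
finger_force: 30.0
```

Call:
step_arm(deltas=[0, 0, -15, 0, 10, 0, 0, -22, 0, 10, 0, 0, -22, 0, 10, 0, 0, -18, 0, 10, 0, 0, -14, 0, 10, 0, 0, -8, 0, 10, 0, 0, 0, 0, 10, 0, 0, 0, 0, 10, 0, 0, 0, 0, 10, 0, 0, 0, 0, 10])

```text
time: 26.7
tool_pos: [361.1, 375.7, 21.4]
tcp_rot: [-3.141, 0.001, -2.228]
contact_force: [-0.1, -0.3, -1.8]
grip_width: 19.8
finger_force: 30.0
```

Call:
step_arm(deltas=[0, 0, -4, 0, 10, 0, 0, -3, 0, 10, 0, 0, -2, 0, 10, 0, 0, 0, 0, 10, 0, 0, 0, 0, 10, 0, 0, 0, 0, 36, 0, 0, 0, 0, 36, 0, 0, 0, 0, 36, 0, 0, 10, 0, 36, 0, 0, 30, 0, 36])

```text
time: 27.95
tool_pos: [360.3, 374.9, 51.9]
tcp_rot: [3.141, -0.003, -2.228]
contact_force: [0.5, 0.1, -0.2]
grip_width: 35.9
finger_force: 0.0
```

Call:
step_arm(deltas=[0, 0, 30, 0, 50, 0, 0, 40, 0, 50, 0, 0, 40, 0, 50, -20, 20, 10, 0, 50, -40, 20, 0, 0, 50, -40, 20, 0, 0, 50, -30, 20, 0, 0, 50, -20, 20, 0, 0, 50, 0, 0, 0, 0, 50, 0, 0, 0, 0, 50])

```text
time: 29.2
tool_pos: [211.3, 475.2, 172.3]
tcp_rot: [-3.141, 0.0, -2.228]
contact_force: [-0.5, -0.2, -0.3]
grip_width: 49.7
finger_force: 0.0
```

```bash
python3 - <<'E'
from h import *
print(get_obs()["tool_pos"],get_obs()["contact_force"])
a=capture("scene"); b=capture("top")
for n,c,k in blobs(b,"brass"): print("top",n,c,rect(T,k,20))
for n,c,k in blobs(a,"brass"): print("scene",n,c,S.plane(c,12)[0].round(0))
for q in((320,281),(263,248)): q=near(a,q,6,"jewel"); print(q,S.plane(q,20)[0])
a=cv2.resize(a[140:320,190:360],None,fx=2.3,fy=2.3,interpolation=cv2.INTER_CUBIC); b=cv2.resize(b[100:280,170:340],None,fx=2.3,fy=2.3,interpolation=cv2.INTER_CUBIC)
cv2.imwrite("pics/v5.png",np.hstack([a,b])[:,:,::-1])
E
```

```text
[211.33041986 475.16444896 172.34845076] [-0.48171845 -0.16354867 -0.34626847]
top 29 [573.62068966 380.82758621] (array([ 124.6, -393.2]), 36, 5, -48.9)
top 294 [192.50340136 257.74489796] (array([362.7, 374.9]), 66, 20, 52.3)
top 205 [221.21463415 182.24390244] (array([525.4, 321.4]), 50, 18, 45.7)
top 135 [342.48148148 109.44444444] (array([692.4,  57.5]), 33, 21, 47.4)
top 119 [542.30252101   3.11764706] (array([ 952.3, -410. ]), 58, 21, 89.7)
scene 372 [318.76344086 281.95967742] [363. 376.  12.]
scene 210 [262.5047619 250.9      ] [525. 323.  12.]
scene 36 [386.77777778 222.41666667] [319.  91.  12.]
scene 74 [406.04054054 197.71621622] [315. -67.  12.]
scene 80 [263.65   193.7625] [691.  61.  12.]
scene 94 [362.21276596 192.68085106] [437. -53.  12.]
scene 53 [273.54716981 125.96226415] [1048. -574.   12.]
scene 53 [303.83018868 105.47169811] [1111. -976.   12.]
[319.46771774 280.08834137] [358.96638757 379.9361422   20.        ]
[262.9579117  247.64958449] [523.97590126 321.94849551  20.        ]
```

View pics/v5.png

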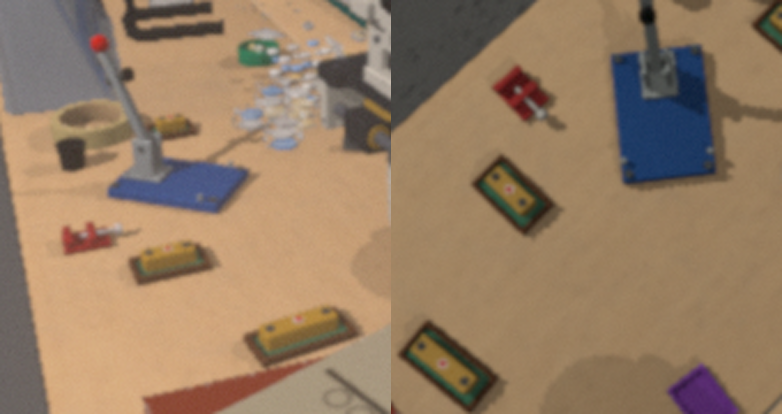

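All three bridges lie flat, jewel up, within about 2 mm of their nest centres: crop right (443,365) and (508,188), and crop left (172,125). The clamp stays open with its ball at (98,42), and the robot is clear, so I hand in.

```bash
python3 -c "
from plant import *
print(close_job())"
```

```text
the job is handed in; nothing more can be done
None
```

The job is handed in, verdict not shown: all three brass bridges lie jewel up within about 2 mm of their nest centres and the clamp stays open past upright; the long bridge actually lay along the fixture's x, not across it as the text says, so I gripped it by the pictures.

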